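Loosen the saw blade's left-hand knob

ROBOT

A 6-joint arm with a two-finger parallel gripper is mounted at the origin on the work surface. World frame = base frame: x ahead of the robot, y to its left, z up, the work surface at z = 0. Lengths are in m, angles in degrees, forces in N, time in s.
With the tool pointing down it reaches from about 0.35 to 0.875 m from the base axis. Payload 4.2 kg.
Tool frame: the origin (TCP) lies on the centre line of the jaws, within the pads' length; the fingertips stand 25 mm ahead of it and the grasp point (between the pads) lies 6 mm ahead of it (robot.tip_extent is the distance from the TCP to the fingertips, in m); x points along the fingers, z is the direction in which the jaws open and shut, and the axes are right-handed (so a half turn about x gives the same grasp; the last joint's range is limited). The gripper opens to 87 mm and grips with 3 to 60 N. Pads are 19 mm wide; open, the fingers measure 117 mm over their backs; the gripper's body (75 mm by 190 mm) begins 51 mm behind the grasp point.
Start: joints at [83.572, 22.042, 0.453, 0, -68.411, -14.817], TCP at [0.226, 0.583, 0.248] pointing down, gripper open.
Joint ranges: [-179.83, 179.83], [-69.29, 118.12], [-61.27, 80.66], [-181.25, 117.63], [-171.15, -9.14], [-177.46, 177.46]. Speed limits (degrees/s): [159.86, 159.86, 180, 180, 180, 180].

INTERFACE

Orientations are given as [roll, pitch, yaw] about the fixed x, y, z axes, in that order (R = Rz(yaw) Ry(pitch) Rx(roll)).
In Python, from station import robot gives the robot as it stands.
- The arm moves only by the shell command python3 -m inch 'ROWS' [OPENING] [FORCE]. ROWS is JSON, a list of rows, each a list of 2 entries, a list of its own where there are three numbers: the shift along the tool's x, y, z in cm, then the turn, a rotation vector about the tool's x, y, z in rad. A call has 1 to 20 rows; each row is the pose to reach, as a shift and turn from the pose commanded when the call began, along the tool's axes at that moment; what a row does not reach only later rows make up. A row lasts 1/12 s, in which the tool goes at most 41.7 mm and 7.16 degrees, less where a joint would pass 70% of its speed; a pose out of reach is approached as far as the arm can. A call with a gripper value outside its range is refused whole. OPENING is the finger opening in cm, from 0 to 8.7, set as the call begins (- or left out, the last holds). The fingers move at their own pace and stop on an object; FORCE is the grip in N (left out, the last holds). Time passes only in rows, so rows that repeat a pose let the fingers close. It gives the time, the measured TCP pose, the force and the opening at its end, in the units of the state.
- robot.read_state(): the state, without advancing time (a new reading comes with each control period).
- robot.get_image(name): name is "scene" or "top" or "wrist"; returns a dict with "frame" (400x640x3 uint8, blue, green, red), "camera_matrix" (3x3 intrinsics, pixels), "R" (3x3) and "t" (3): a world point X has camera coordinates R X + t. Camera axes: x right, y down, z forward; pixel columns grow to the right and rows downward; lengths in m; the calibration is good to about 2 mm. A picture is of the moment at which its call begins. There is no depth.
- robot.job_done(): hands the job in, once; it reports no verdict.
The state is a dict: "clock": time; "joint_pos": joint angles; "dq": joint speeds; "joint_torque": joint torques, N m; "position": TCP position; "tcp_rot": TCP orientation; "contact_force": force on the tool from outside, world axes, zero at the start; "moment": the same for the moment, N m; "gripper_width": opening from 0.0 (shut) to 1.0 (fully open).
Only numpy, scipy, OpenCV 4.12 (cv2) and the standard library are available. Lean on these libraries where they do the work, as an engineer would, in place of code of your own. Each camera call takes 0.05 s, during which the arm holds its last target.

TASK

Two small arbor stands are bolted to the workshop bench, each clamped by the same black bar knob: one holds a toothed steel saw blade, the other a smaller smooth-edged sanding disc. Loosen the saw blade's knob by about a quarter turn; its thread is left-handed, so turn it clockwise seen from above and never tighten it. Leave the sanding disc's knob as it is, and let go of the knob when done.

Things in the scene. Friction and masses are not known exactly. Their poses are not given: they have to be found in the camera images.
- blade_knob_grip (a point): Grip point of the saw blade's black knob, on its upright axis 88 mm above the bench. x runs along the flat-sided grip bar (50 mm long, 16 mm wide, 40 mm tall, top 14 mm above this point), y across it (pinch along y), z up; turns with the knob. Below lie the 42 mm bare-metal collar (top 62 mm above the bench) and the fixed 160 mm toothed steel blade (top 48 mm) on a green 110 mm base.
- blade_knob (a joint): Turn of the saw blade's knob in rad: grows clockwise seen from above (loosening); 0 is done up tight, 0 to 0.1 at the start, end stops at -0.35 (overtightened) and 3.0. It turns in place without rising, against a steady friction of about 0.15 N m, and stays where it is left. Only the knob turns, not the blade.
- disc_knob_grip (a point): Grip point of the other knob, same shape, height and axes as the first, on a like stand, at another place and yaw (either stand may be left or right). Under it lies a smooth-edged grey sanding disc 125 mm across on a black rubber pad. To be left alone.
- disc_knob (a joint): Turn of the sanding disc's knob in rad, clockwise seen from above positive, 0 to 0.1 at the start. To be left as it is.
Not all that is in view belongs to the job. Leave any red look-alike of the part that bears blade_knob_grip alone.

How it is judged (in metres and radians):
At the end, for the whole second after the job is handed in: The saw blade's knob stands 1.0 to 2.15 rad (57 to 123 degrees) clockwise of tight and is still; the sanding disc's knob is within -0.2 to 0.3 rad of tight, as it was found (value of joint blade_knob between 1 and 2.15 rad and velocity of joint blade_knob between -0.05 and 0.05 rad/s and value of joint disc_knob between -0.2 and 0.3 rad); the robot touches nothing.
It fails at once if the saw blade's knob is tightened (turned more than 0.2 rad anticlockwise of tight) (value of joint blade_knob below -0.2 rad).
It fails at once if the sanding disc's knob is turned (beyond -0.2 or 0.3 rad) (value of joint disc_knob above 0.3 rad or value of joint disc_knob below -0.2 rad).
It also fails if it takes over 34 s, if anything falls off the work surface, if the arm or the gripper's body presses on something with over 40 N, if the wrist force passes 120 N, or if a joint passes its speed limit or range.

## Working session

There is one attempt and no reset: what is moved stays moved. The work goes in short steps, Python scripts to look and compute and a shell command to move; the robot and the scene stay as the last step left them, time stands still between calls to the robot, and variables do not carry over. Pictures are saved under pics/ and viewed, and the job is handed in when it is done.

```bash
mkdir -p pics; python3 - <<'E'
from station import robot
import cv2
s=robot.read_state();print(s)
for n in("scene","top"):
    d=robot.get_image(n);cv2.imwrite(f"pics/{n}0.png",d["frame"])
    print(n,d["camera_matrix"],d["R"],d["t"])
E
```

```text
{'clock': 0.0, 'joint_pos': array([ 8.35727294e+01,  2.20893400e+01,  3.78702322e-01, -2.92375125e-02,
       -6.84124677e+01, -1.48177289e+01]), 'dq': array([ 8.71811429e-02, -4.34771307e-05,  1.22130912e-02, -6.82377680e-02,
       -6.24951089e-02,  2.54553984e-02]), 'joint_torque': array([-1.47494757e-03, -3.90660381e+01,  1.87403172e+01,  4.21996862e+00,
        1.10270904e-02, -1.85312992e-04]), 'position': array([0.22623953, 0.58200834, 0.24646654]), 'tcp_rot': array([   2.37489402,   89.87393088, -108.88089177]), 'contact_force': array([-0.15052192, -0.10559507,  0.49962042]), 'moment': array([-0.02675224, -0.00243439, -0.0142725 ]), 'gripper_width': 1.0024590950961652}
scene [[419.51116406   0.         322.77037532]
 [  0.         419.51116406 202.22932411]
 [  0.           0.           1.        ]] [[ 0.36128751  0.93245138  0.00240031]
 [ 0.72858847 -0.28069046 -0.62479733]
 [-0.58191939  0.22748031 -0.78078328]] [-0.24756671 -0.26322312  1.33731582]
top [[416.77440147   0.         321.3628441 ]
 [  0.         416.77440147 201.88860493]
 [  0.           0.           1.        ]] [[ 0.0098161  -0.9994032  -0.03311921]
 [-0.99578205 -0.00674826 -0.09150172]
 [ 0.09122362  0.0338777  -0.99525401]] [0.08839578 0.45695685 1.05514931]
```

View pics/scene0.png

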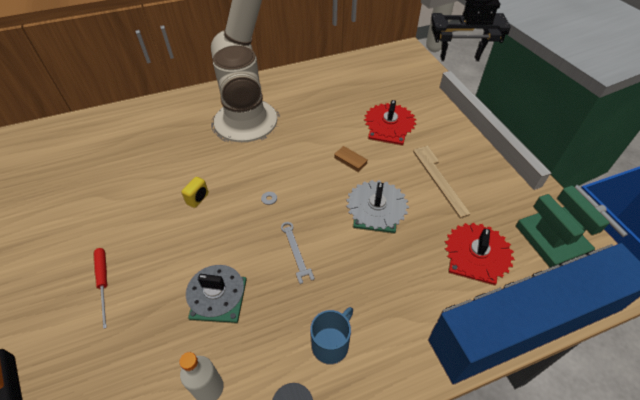

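View pics/top0.png

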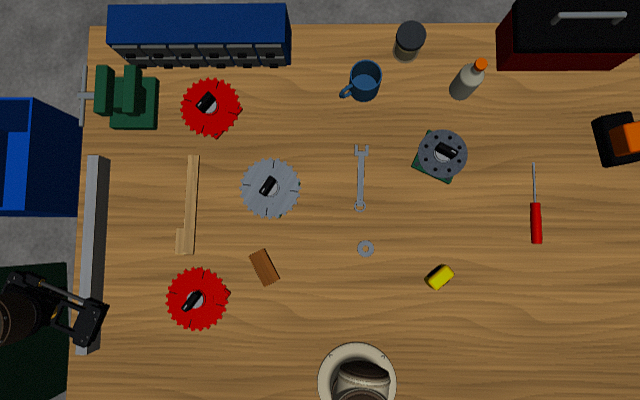

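The top view shows four knobs. The grey blade is at (270,187), the grey disc with holes at (443,154), and the red look-alikes at (211,107) and (198,299). The grey blade fits the description because it has teeth and isn't red. I'll confirm it in an enlarged crop.

```bash
python3 - <<'E'
import cv2,numpy as np
a=cv2.imread("pics/top0.png");b=cv2.imread("pics/scene0.png")
f=lambda im,x,y,w,h:cv2.resize(im[y:y+h,x:x+w],(390,390),interpolation=cv2.INTER_CUBIC)
cv2.imwrite("pics/crop.png",np.hstack([f(a,230,148,78,78),f(a,404,115,78,78)]))
cv2.imwrite("pics/crop2.png",np.hstack([f(a,250,168,39,39),f(b,338,170,78,78)]))
E
```

```text
(no output)
```

View pics/crop.png

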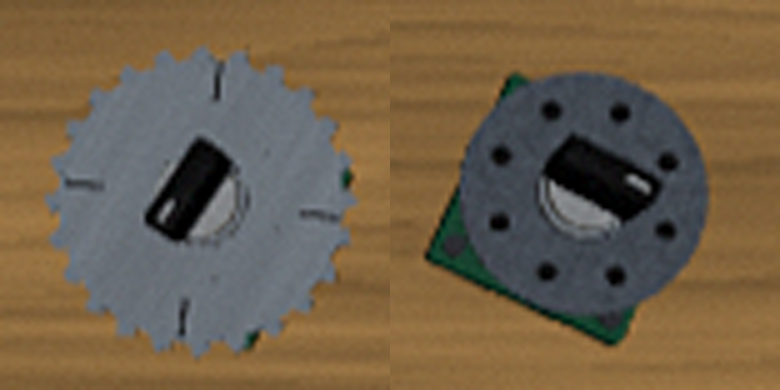

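View pics/crop2.png

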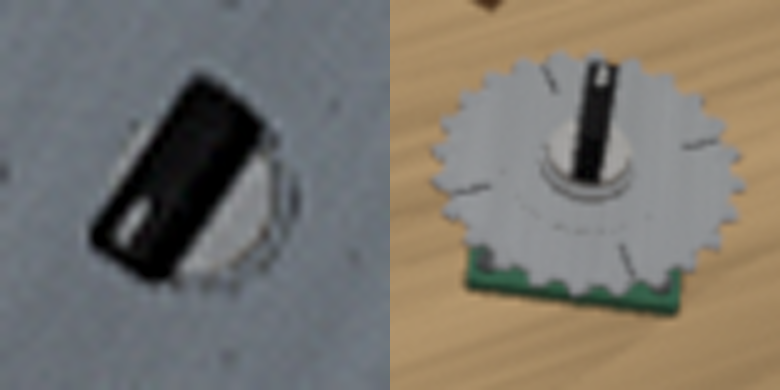

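The left crop is the silver blade, with teeth, slits and a green base, so it is the saw blade. The right crop, with a smooth edge and holes, is the sanding disc. Next I'll fit the bar's pose as a box silhouette in both cameras.

```bash
cat > h.py <<'E'
import cv2,numpy as np
from scipy.optimize import minimize
from scipy.spatial.transform import Rotation as Ro
def proj(d,P):
    c=np.asarray(P)@d["R"].T+d["t"]; u=c@d["camera_matrix"].T; return u[:,:2]/u[:,2:]
def ray(d,px,z):
    r=d["R"].T@np.linalg.solve(d["camera_matrix"],[px[0],px[1],1]);o=-d["R"].T@d["t"];return o+r*(z-o[2])/r[2]
def box(x,y,yaw,z0=.062,z1=.102,l=.05,w=.016):
    c,s=np.cos(yaw),np.sin(yaw)
    return np.array([[x+c*a*l/2-s*b*w/2,y+s*a*l/2+c*b*w/2,z] for a in(-1,1) for b in(-1,1) for z in(z0,z1)])
def mask(d,p,S=8,box_roi=None):
    x0,y0,w,h=box_roi
    m=np.zeros((h*S,w*S),np.uint8)
    q=(proj(d,box(*p))-[x0-.5,y0-.5])*S-.5
    cv2.fillConvexPoly(m,cv2.convexHull(np.round(q*16).astype(np.int32)),255,shift=4)
    return cv2.resize(m,(w,h),interpolation=cv2.INTER_AREA)/255.
def dark(d,roi):
    x,y,w,h=roi;g=d["frame"][y:y+h,x:x+w].max(2).astype(float)
    return np.clip((110-g)/90,0,1)
def fit(views,p0):
    def cost(p):return sum(((mask(d,p,8,r)-dark(d,r))**2).sum() for d,r in views)
    best=None
    for dy in np.radians([-20,-8,0,8,20]):
        s=np.array([p0[0],p0[1],p0[2]+dy])
        r=minimize(cost,s,method="Nelder-Mead",options=dict(initial_simplex=s+np.array([[0,0,0],[.006,0,0],[0,.006,0],[0,0,.1]]),xatol=1e-4,fatol=1e-3))
        if best is None or r.fun<best.fun:best=r
    return best.x,best.fun
E
python3 - <<'E'
from h import *
from station import robot
t=robot.get_image("top");s=robot.get_image("scene")
c=ray(t,(269.9,187.7),.048);print("blade ctr top",c,"scene",ray(s,(338+588/5-78,170+172/5),.048))
a=ray(t,(250+9.2,168+23.5),.102);b=ray(t,(250+20,168+7.2),.102)
y0=np.arctan2(*(b-a)[1::-1]);print(np.degrees(y0))
for v in([(t,(256,172,26,28))],[(s,(368,178,22,34))],[(t,(256,172,26,28)),(s,(368,178,22,34))]):
    p,f=fit(v,(c[0],c[1],y0));print(p[:2],np.degrees(p[2]),f)
st=robot.read_state();print(st["position"],Ro.from_euler("xyz",st["tcp_rot"],degrees=True).as_matrix())
E
```

```text
blade ctr top [0.48919715 0.22257218 0.048     ] scene [0.49559028 0.22221239 0.048     ]
-32.454661460858496
[0.48955103 0.22354898] -33.203551445929875 13.157331795463286
[0.49005677 0.2231229 ] -32.66181038962465 33.90277628262634
[0.48955075 0.22349707] -33.21641264349566 47.24748729121278
[0.22635538 0.58223659 0.24689765] [[-4.06441307e-04  9.31997221e-01 -3.62465192e-01]
 [-1.20451640e-03 -3.62465415e-01 -9.31996444e-01]
 [-9.99999192e-01  5.77934142e-05  1.26992685e-03]]
```

The bar is at (0.4895, 0.2235) with yaw −33.2°, and both cameras agree to within about 1 mm. From here the shift is tool x +4.7, y +37.5, z +23.9 cm, with a turn of +0.209 about x.

```bash
python3 -m inch '[[[0.1,0.8,0.5],[0,0,0]],[[0.2,2.3,1.4],[0.01,0,0]],[[0.4,4.9,3.1],[0.02,0,0]],[[0.7,7.9,5.0],[0.04,0,0]],[[1.0,11.2,7.2],[0.06,0,0]],[[1.4,14.6,9.3],[0.08,0,0]],[[1.9,18.0,11.5],[0.10,0,0]],[[2.4,21.4,13.6],[0.12,0,0]],[[2.9,24.8,15.8],[0.14,0,0]],[[3.4,28.1,17.9],[0.16,0,0]],[[3.9,31.1,19.8],[0.175,0,0]],[[4.3,33.8,21.5],[0.19,0,0]],[[4.5,35.7,22.7],[0.2,0,0]],[[4.6,36.8,23.4],[0.206,0,0]],[[4.7,37.5,23.9],[0.209,0,0]],[[4.7,37.5,23.9],[0.209,0,0]],[[4.7,37.5,23.9],[0.209,0,0]],[[4.7,37.5,23.9],[0.209,0,0]]]' 8.7 40
python3 - <<'E'
from h import *
from station import robot
st=robot.read_state();print(st["clock"],st["position"],st["joint_pos"],st["contact_force"]);print(Ro.from_euler("xyz",st["tcp_rot"],degrees=True).as_matrix())
w=robot.get_image("wrist");cv2.imwrite("pics/w1.png",w["frame"])
q=proj(w,box(.4895,.2235,np.radians(-33.2)));print(q.round())
f=w["frame"].copy()
for a in q:cv2.circle(f,tuple(int(v) for v in a.round()),3,(0,0,255),-1)
cv2.imwrite("pics/w1b.png",f)
E
```

```text
clock: 1.7
position: [0.489, 0.2241, 0.2007]
tcp_rot: [175.6, 90.0, 52.4]
contact_force: [-0.1, 0.5, 1.2]
gripper_width: 0.999
1.7 [0.48899837 0.22408221 0.20074959] [ 4.19000588e+01  1.58919593e+01 -1.58150604e+01 -4.16945262e-03
 -5.82738072e+01  1.49139330e+01] [-0.07671423  0.48576066  1.19209475]
[[ 2.07735595e-04  8.36877061e-01 -5.47390848e-01]
 [ 2.69550500e-04 -5.47390887e-01 -8.36877018e-01]
 [-9.99999942e-01  2.62996690e-05 -3.39293202e-04]]
[[325. 214.]
 [326. 230.]
 [309. 214.]
 [308. 230.]
 [325. 165.]
 [327. 174.]
 [308. 165.]
 [307. 174.]]
```

View pics/w1b.png

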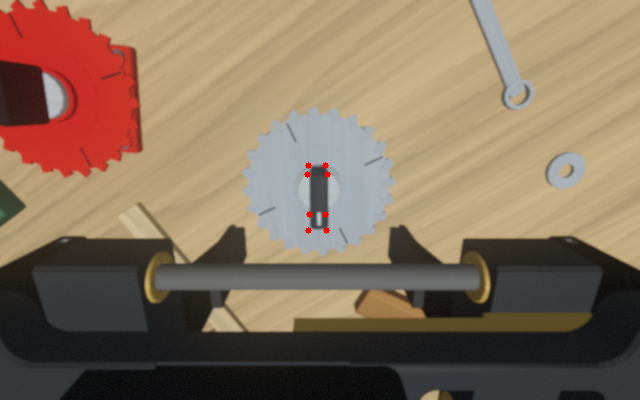

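The wrist view shows the bar at about (318,197), upright between the jaws and matching the projected box to about 1–2 px. I'll go down 10.5 cm and close.

```bash
python3 -m inch '[[[0.5,0,0],[0,0,0]],[[1.5,0,0],[0,0,0]],[[3,0,0],[0,0,0]],[[4.5,0,0],[0,0,0]],[[6,0,0],[0,0,0]],[[7.5,0,0],[0,0,0]],[[9,0,0],[0,0,0]],[[10,0,0],[0,0,0]],[[10.5,0,0],[0,0,0]],[[10.5,0,0],[0,0,0]],[[10.5,0,0],[0,0,0]]]' 8.7 40
python3 - <<'E'
from station import robot
import cv2
cv2.imwrite("pics/w2.png",robot.get_image("wrist")["frame"])
E
```

```text
clock: 2.67
position: [0.4895, 0.2241, 0.0956]
tcp_rot: [85.4, 90.0, -37.8]
contact_force: [0.4, 0.5, 0.5]
gripper_width: 0.999
```

View pics/w2.png

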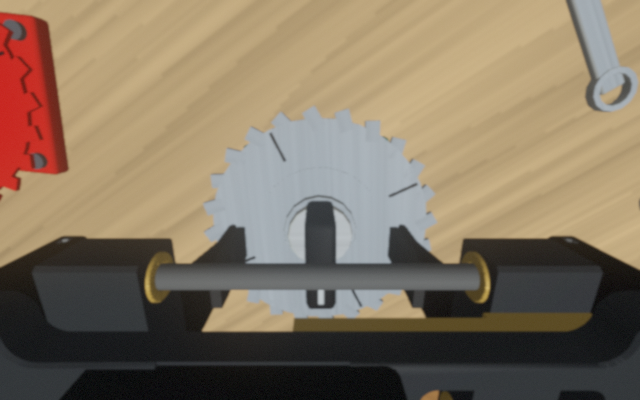

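The bar, around (320,255), sits centred and square between the jaws. Closing now.

```bash
python3 -m inch '[[[0,0,0],[0,0,0]],[[0,0,0],[0,0,0]],[[0,0,0],[0,0,0]],[[0,0,0],[0,0,0]],[[0,0,0],[0,0,0]],[[0,0,0],[0,0,0]],[[0,0,0],[0,0,0]],[[0,0,0],[0,0,0]],[[0,0,0],[0,0,0]],[[0,0,0],[0,0,0]],[[0,0,0],[0,0,0]],[[0,0,0],[0,0,0]]]' 1.0 35
```

```text
clock: 3.72
position: [0.4885, 0.2228, 0.0954]
tcp_rot: [-10.0, 89.8, -133.2]
contact_force: [0.4, -2.0, 4.6]
gripper_width: 0.182
```

The opening is 15.8 mm, so the jaws have the bar. I'll turn it clockwise by 1.5 rad, which is positive about tool x.

```bash
python3 -m inch '[[[0,0,0],[0.03,0,0]],[[0,0,0],[0.1,0,0]],[[0,0,0],[0.19,0,0]],[[0,0,0],[0.29,0,0]],[[0,0,0],[0.39,0,0]],[[0,0,0],[0.49,0,0]],[[0,0,0],[0.59,0,0]],[[0,0,0],[0.69,0,0]],[[0,0,0],[0.79,0,0]],[[0,0,0],[0.89,0,0]],[[0,0,0],[0.99,0,0]],[[0,0,0],[1.09,0,0]],[[0,0,0],[1.19,0,0]],[[0,0,0],[1.29,0,0]],[[0,0,0],[1.38,0,0]],[[0,0,0],[1.45,0,0]],[[0,0,0],[1.5,0,0]],[[0,0,0],[1.5,0,0]],[[0,0,0],[1.5,0,0]],[[0,0,0],[1.5,0,0]]]'
python3 - <<'E'
from h import *
from station import robot
st=robot.read_state();print(st["contact_force"],st["moment"],st["joint_pos"]);print(Ro.from_euler("xyz",st["tcp_rot"],degrees=True).as_matrix())
a=robot.get_image("wrist")["frame"];b=robot.get_image("scene")["frame"]
cv2.imwrite("pics/w3.png",a)
E
```

```text
clock: 5.38
position: [0.488, 0.2228, 0.0954]
tcp_rot: [63.7, 89.8, -145.5]
contact_force: [-4.2, -2.1, 4.4]
gripper_width: 0.18
[-4.23971103 -2.07405283  4.36026166] [-0.61908488  1.26224203 -0.20519871] [ 4.18487681e+01  2.29874501e+01 -2.30738267e+01 -3.97712638e-02
 -4.41538433e+01 -7.09712366e+01]
[[-0.0031193  -0.4871085  -0.87333589]
 [-0.00214464 -0.87333487  0.48711559]
 [-0.99999284  0.00339245  0.00167952]]
```

View pics/w3.png

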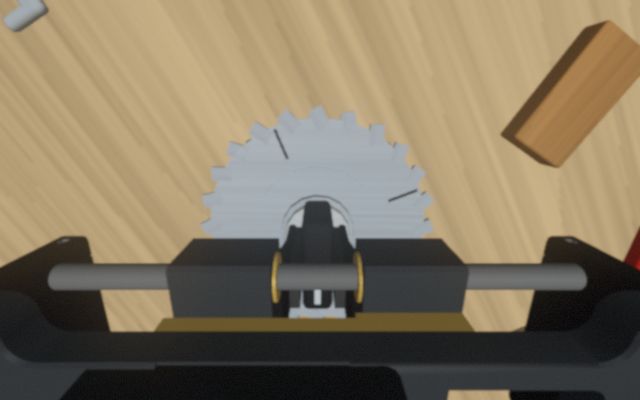

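The bar, around (318,250), is still square in the jaws and the tool has turned 86°. I'll open and rise straight up.

```bash
python3 -m inch '[[[0,0,0],[0,0,0]],[[0,0,0],[0,0,0]],[[0,0,0],[0,0,0]],[[0,0,0],[0,0,0]],[[0,0,0],[0,0,0]],[[0,0,0],[0,0,0]],[[0,0,0],[0,0,0]],[[0,0,0],[0,0,0]],[[-0.5,0,0],[0,0,0]],[[-1.5,0,0],[0,0,0]],[[-3,0,0],[0,0,0]],[[-5,0,0],[0,0,0]],[[-7,0,0],[0,0,0]],[[-9,0,0],[0,0,0]],[[-11,0,0],[0,0,0]],[[-13,0,0],[0,0,0]],[[-14.5,0,0],[0,0,0]],[[-15,0,0],[0,0,0]],[[-15,0,0],[0,0,0]],[[-15,0,0],[0,0,0]]]' 6.0
python3 - <<'E'
from h import *
from station import robot
print(robot.read_state()["contact_force"])
for n in("wrist","scene"):
    d=robot.get_image(n)
    cv2.imwrite(f"pics/{n}4.png",d["frame"])
p=ray
w=robot.get_image("wrist")
for yaw in(-33.2-86,-33.2-90):print(proj(w,box(.4895,.2235,np.radians(yaw))).round().tolist())
E
```

```text
clock: 7.15
position: [0.489, 0.2237, 0.2454]
tcp_rot: [0.2, 90.0, 151.0]
contact_force: [-0.2, -0.9, -1.3]
gripper_width: 0.691
[-0.1778232  -0.90324859 -1.29633474]
[[324.0, 202.0], [325.0, 214.0], [310.0, 202.0], [309.0, 214.0], [324.0, 158.0], [325.0, 165.0], [310.0, 158.0], [309.0, 165.0]]
[[322.0, 202.0], [323.0, 214.0], [308.0, 201.0], [307.0, 213.0], [326.0, 159.0], [327.0, 166.0], [311.0, 158.0], [310.0, 165.0]]
```

View pics/wrist4.png

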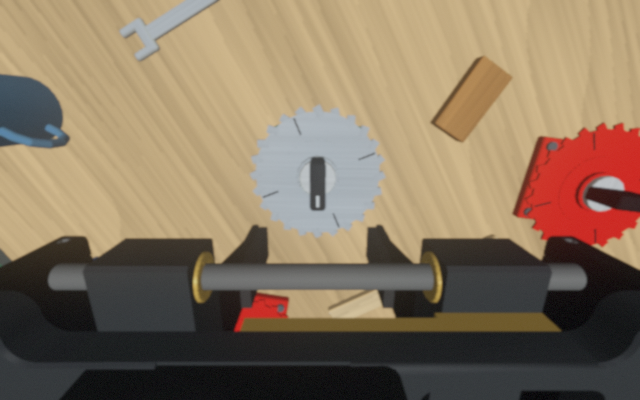

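View pics/scene4.png

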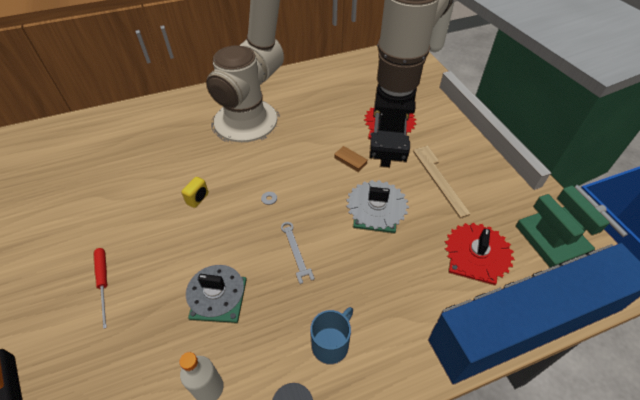

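The wrist view shows the bar at (318,183), aligned with the tool after its 86° turn. The scene view shows it at (379,194), turned about a quarter. The disc knob at (211,282) is unchanged, and the gripper is clear of everything. Handing in.

```bash
python3 - <<'E'
from station import robot
print(robot.job_done())
E
```

```text
the job is handed in; nothing more can be done
None
```

I loosened the saw blade's knob by about 86° (1.5 rad) clockwise seen from above, let go, rose 15 cm clear and handed the job in at about 7.3 s. With the 0 to 0.1 rad it may have started at, it should stand at about 1.5 to 1.6 rad, inside the 1.0 to 2.15 rad window.

- **Saw blade knob:** after release, the wrist view showed the bar still lined up with the turned tool. The scene view also showed it turned by about a quarter.
- **Sanding disc and red look-alikes:** the gripper never went near the disc's knob or the red look-alikes. The disc's knob looked unchanged in the scene view.
- **Forces:** the readings I took stayed below about 6 N, and about 1.6 N after release, within the noise of an empty gripper.
- **Disagreements:** no check failed. The top and scene cameras put the bar within about 1 mm of each other. My rough read of the blade's centre in the scene view was 6 mm off, so I used the bar fit instead.

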